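# Slide the mould tray under the curing lamp

## Task

Slide the blue tray with its mould along the bench, between the two posts of the lamp bridge, until the tray stands straight and centred under the lamp bar, with the same length of it showing on either side. Keep the tray flat on the bench (do not lift or tip it), keep the mould in it, and leave the spray can, the tape roll and the cup where they are.

Things in the scene. Friction and masses are not known exactly. Their poses are not given: they have to be found in the camera images.
- bridge: fixed lamp bridge: white bar (210 mm along its x, 70 mm along y, 85 to 120 mm above the bench) on two aluminium posts (20 mm in x, 70 mm in y), each with a 6 mm thick outer foot (to 140 mm from the middle). Gap between posts 150 mm wide, 85 mm high. Origin on the bench midway between the posts; y runs through the gap (the sliding way), x post to post. The tray starts on its +y or -y side
- tray: open rectangular blue plastic tray, loose, 115 mm along its x, 190 mm along its y, 35 mm high, walls and floor 5 mm thick, about 0.3 kg. Origin at the centre of its underside, z up
- mould: grey block 85 mm along its x, 150 mm along its y, 18 mm thick, with a white rounded hump 64 x 120 mm along the middle of its top, lying loose in the tray; about 0.25 kg; 49 mm high in all, its top about 54 mm above the bench. Origin at the centre of its underside
- can: spray can, upright, 60 mm diameter, 190 mm high, loose, standing beyond the bridge on the side away from the tray; bystander. Origin at the centre of its underside
- tape: roll of yellow tape lying flat, 100 mm diameter, 48 mm high, loose; bystander. Origin at the centre of its underside
- cup: clear mixing cup, upright, 84 mm diameter at the rim, 100 mm high, empty, loose; bystander. Origin at the centre of its underside
Things that resemble listed ones, but are neither listed nor needed, are in the scene too. There is more than one size of the tray; the job needs the middle-sized.

How it is judged (in metres and radians):
At the end, for the whole second after the job is handed in: Tray at rest flat on the bench between the posts, its middle within 15 mm of the lamp bar's along the sliding direction, straight within 0.14 rad (8 degrees); the mould flat in the tray; can, tape roll and cup within 20 mm of where they began (y of tray in the frame of bridge between -0.015 and 0.015 m and x of tray in the frame of bridge between -0.022 and 0.022 m and angle between the y axis of tray and the y axis of bridge, either way round below 0.14 rad and angle between tray's own z axis and vertical below 0.05 rad and height (world z) of tray below 0.006 m and horizontal distance between mould and tray below 0.03 m and z of mould in the frame of tray below 0.01 m and angle between mould's own z axis and vertical below 0.08 rad and linear speed of each of tray, mould below 0.01 m/s and distance of each of can, tape, cup from where it was at the start of the episode below 0.02 m); the robot touches nothing.
It fails at once if the tray is lifted off the bench by more than 15 mm (height (world z) of tray above 0.015 m).
It fails at once if the tray is tipped by more than 0.2 rad (angle between tray's own z axis and vertical above 0.2 rad).
It fails at once if the mould comes out of the tray (z of mould in the frame of tray above 0.04 m).
It fails at once if a bystander is moved by more than 20 mm or knocked over (distance of any of can, tape, cup from where it was at the start of the episode above 0.02 m or angle between any of can, tape, cup's own z axis and vertical above 0.3 rad).
It also fails if it takes over 64 s, if anything falls off the work surface, if the arm or the gripper's body presses on something with over 40 N, if the wrist force passes 120 N, or if a joint passes its speed limit or range.

## Robot

A 6-joint arm with a two-finger parallel gripper is mounted at the origin on the work surface. World frame = base frame: x ahead of the robot, y to its left, z up, the work surface at z = 0. Lengths are in m, angles in degrees, forces in N, time in s.
With the tool pointing down it reaches from about 0.425 to 0.95 m from the base axis. Payload 3.5 kg.
Tool frame: the origin (TCP) lies at the very end of the fingers, on their centre line; the grasp point (between the pads) lies 19 mm behind it; z points along the fingers, y is the line along which they close (so a half turn about z gives the same grasp; the last joint's range is limited). The gripper opens to 85 mm and grips with 20 to 120 N. Pads are 22 mm wide; open, the fingers measure 114 mm over their backs; the gripper's body (76 mm by 85 mm) begins 54 mm behind the grasp point. The pads swing forward as they close: fully open they stand 13 mm farther back than shut.
Start: joints at [-84.168, 16.404, 90.338, -0, 73.258, -8.594], TCP at [0.168, -0.654, 0.231] pointing down, gripper open.
Joint ranges: [-158.93, 158.93], [-51.34, 127.21], [12.03, 142.37], [-87.48, 267.48], [13.55, 161.25], [-162.69, 162.69]. Speed limits (degrees/s): [159.86, 159.86, 180, 180, 180, 180].

## Interface

Orientations are given as a 3x3 rotation matrix whose columns are the frame's x, y, z axes.
In Python, from workcell import r gives the robot as it stands.
- The arm moves only by the shell command python3 -m jog 'ROWS' [OPENING] [FORCE]. ROWS is text: rows parted by semicolons, each of 6 numbers parted by spaces: the shift along the world's x, y, z as a fraction of full scale, then the turn, a rotation vector about the world's x, y, z as a fraction of full scale. In form: x y z rx ry rz; .... A call has 1 to 20 rows; each row is the pose to reach, as a shift and turn from the pose commanded when the call began; what a row does not reach only later rows make up. Full scale, the value 1, is 0.2 m for a shift and 90 degrees for a turn. A row lasts 1/12 s, in which the tool goes at most 41.7 mm and 7.16 degrees, less where a joint would pass 70% of its speed; a pose out of reach is approached as far as the arm can. A call with a number of a shift or a turn outside -1 to 1 is refused whole. A call with a gripper value outside its range is refused whole. OPENING is the opening, from 0 (shut) to 1 (fully open), set as the call begins (- or left out, the last holds). The fingers move at their own pace and stop on an object; FORCE is the grip in N (left out, the last holds). Time passes only in rows, so rows that repeat a pose let the fingers close. It gives the time, the measured TCP pose, the force, the opening and the grip force at its end, in the units of the state.
- r.read_state(): the state, without advancing time (a new reading comes with each control period).
- r.camera(name): name is "scene" or "top" or "wrist"; returns a dict with "image" (420x560x3 uint8, red, green, blue), "z_map" (420x560 float32, m along the optical axis (not along the pixel's ray), 0 where there is no reading), "fx", "fy", "cx", "cy" (pixels), "k1" (the pictures are not rectified: a ray, as slopes to the right and down, at radius r is drawn at 1 + k1 r^2 times it, then the intrinsics apply), "R" (3x3) and "t" (3): a world point X has camera coordinates R X + t; the wrist camera has in their place "hand_eye" (4x4, takes a point from camera to tool coordinates, whose origin is the TCP and whose axes are the flange's). Camera axes: x right, y down, z forward; pixel columns grow to the right and rows downward; lengths in m; the calibration is good to about 2 mm. A picture is of the moment at which its call begins: read the wrist's pose just before it.
- r.close_job(): hands the job in; it is judged then, once.
Trained networks look in a picture, given as the dict that the camera call returned (one of the last four; its "shot" number tells which), for a name from the list of things; names that differ only in an ending like _2 or _b are one class to them, and where a whole thing is asked for, a point or a joint stands for the part that bears it (a point fixed in the world has none). Each returns a list of dicts, best first, with "score" (0 to 1); they miss things now and then, are a little off and sometimes report something else, mostly with a low value. They report only what shows in the picture. A call takes as long as a camera call. They do not tell look-alikes from the thing itself.
- r.trace(picture, name): "region" (420x560 bool, what is visible of it) and "point" ([row, column] in pixels, amid what is visible of it).
- r.place_of(picture, name): "point" ([row, column] in pixels: a listed point, or the origin of a listed thing).
The state is a dict: "clock": time; "qpos": joint angles; "dq": joint speeds; "tau": joint torques, N m; "ee_pos": TCP position; "tcp_rot": TCP orientation; "wrist_force": force on the tool from outside, world axes, zero at the start; "ft_torque": the same for the moment, N m; "gripper_width": finger opening in m; "grip_force": force on a finger pad.
Only numpy, scipy, OpenCV 4.12 (cv2) and the standard library are available. Lean on these libraries where they do the work, as an engineer would, in place of code of your own. Each camera call takes 0.05 s, during which the arm holds its last target. There are 200 camera calls.

## Working session

There is one attempt and no reset: what is moved stays moved. The work goes in short steps, Python scripts to look and compute and a shell command to move; the robot and the scene stay as the last step left them, time stands still between calls to the robot, and variables do not carry over. Pictures are saved under pics/ and viewed, at most 10 in all, crops included, and the job is handed in when it is done.

```bash
ls; mkdir -p pics
cat > h.py <<'E'
import numpy as np,cv2
from workcell import r
def world(c,st=None):
    "world xyz map for every pixel"
    K=np.array([[c['fx'],0,c['cx']],[0,c['fy'],c['cy']],[0,0,1.]])
    v,u=np.mgrid[0:420,0:560]
    xd=(u-c['cx'])/c['fx'];yd=(v-c['cy'])/c['fy'];x,y=xd.copy(),yd.copy()
    for _ in range(20):
        s=1+c['k1']*(x*x+y*y);x,y=xd/s,yd/s
    P=np.dstack([x,y,np.ones_like(x)])*c['z_map'][...,None]
    if 'R' in c: return (P-c['t'])@np.array(c['R'])
    H=np.array(c['hand_eye']);P=P@H[:3,:3].T+H[:3,3]
    return P@np.array(st['tcp_rot']).T+np.array(st['ee_pos'])
def save(c,n): cv2.imwrite('pics/'+n,c['image'][...,::-1])
E
python3 - <<'E'
from h import *
a=[]
for n in ['scene','top']:
    c=r.camera(n); W=world(c); a.append(c['image'])
    for k in ['bridge','tray','mould','can','tape','cup']:
        for d in r.trace(c,k)[:4]:
            m=d['region']&(c['z_map']>0); p=W[m]
            print(n,k,round(d['score'],2),np.round(d['point']),m.sum(),np.round(np.median(p,0),3),np.round(np.percentile(p,2,0),3),np.round(np.percentile(p,98,0),3))
    save(c,n+'.png')
E
python3 -c "
import cv2,numpy as np
a=cv2.imread('pics/scene.png');b=cv2.imread('pics/top.png')
cv2.imwrite('pics/both.png',np.vstack([cv2.resize(a,(400,300)),cv2.resize(b,(400,300))]))"
```

```text
pics
scene bridge 0.79 [267. 265.] 5663 [ 0.589 -0.009  0.118] [ 0.452 -0.048  0.003] [0.683 0.038 0.122]
scene tray 0.92 [184. 348.] 2190 [0.554 0.277 0.021] [ 0.494  0.178 -0.   ] [0.624 0.374 0.036]
scene tray 0.79 [133. 388.] 1731 [0.479 0.496 0.005] [ 0.415  0.42  -0.001] [0.547 0.565 0.025]
scene tray 0.64 [108. 258.] 6047 [0.189 0.311 0.009] [0.075 0.164 0.003] [0.321 0.447 0.05 ]
scene mould 0.87 [197. 354.] 2269 [0.571 0.257 0.041] [0.515 0.202 0.009] [0.607 0.344 0.055]
scene can 0.94 [337. 116.] 2861 [ 0.54  -0.267  0.163] [ 0.498 -0.296  0.013] [ 0.55  -0.242  0.191]
scene can 0.64 [269. 263.] 5809 [ 0.588 -0.009  0.118] [ 0.449 -0.048  0.001] [0.683 0.041 0.122]
scene can 0.44 [363. 289.] 2227 [ 0.722 -0.084  0.033] [ 0.694 -0.129  0.001] [ 0.768 -0.054  0.1  ]
scene tape 0.97 [298. 393.] 1633 [0.772 0.118 0.045] [0.726 0.069 0.004] [0.816 0.164 0.05 ]
scene cup 0.91 [364. 286.] 2225 [ 0.721 -0.084  0.034] [ 0.693 -0.129  0.001] [ 0.768 -0.054  0.1  ]
top bridge 0.96 [183. 334.] 3363 [0.533 0.004 0.12 ] [ 0.42  -0.041  0.003] [0.653 0.046 0.125]
top tray 0.92 [329. 205.] 8564 [0.193 0.31  0.007] [0.08  0.175 0.002] [0.31  0.444 0.051]
top tray 0.86 [208. 136.] 1864 [0.481 0.492 0.004] [ 0.422  0.424 -0.001] [0.538 0.555 0.026]
top tray 0.78 [196. 220.] 1559 [0.555 0.272 0.009] [0.496 0.18  0.001] [0.62  0.371 0.038]
top mould 0.59 [177. 222.] 2045 [0.557 0.273 0.045] [0.517 0.206 0.018] [0.605 0.35  0.057]
top can 0.7 [187. 455.] 1177 [ 0.515 -0.255  0.179] [ 0.493 -0.294  0.019] [ 0.543 -0.24   0.193]
top can 0.63 [181. 336.] 3420 [0.533 0.004 0.12 ] [ 0.42  -0.041  0.003] [0.656 0.046 0.125]
top can 0.26 [179. 218.] 2011 [0.557 0.273 0.045] [0.52  0.204 0.019] [0.605 0.349 0.057]
top tape 0.72 [ 83. 286.] 776 [0.777 0.115 0.046] [0.721 0.073 0.008] [0.814 0.162 0.053]
top cup 0.55 [105. 375.] 1260 [ 0.746 -0.098  0.05 ] [ 0.693 -0.132  0.   ] [ 0.771 -0.054  0.102]
```

View pics/top.png

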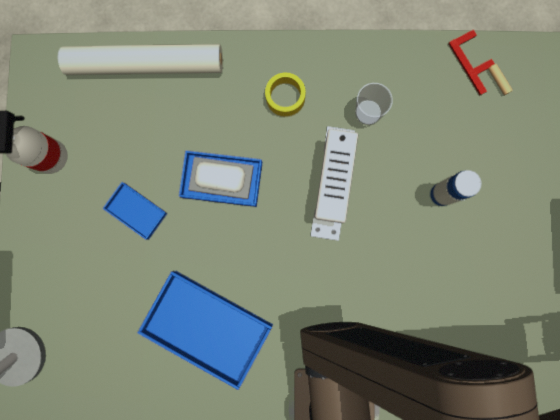

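View pics/scene.png

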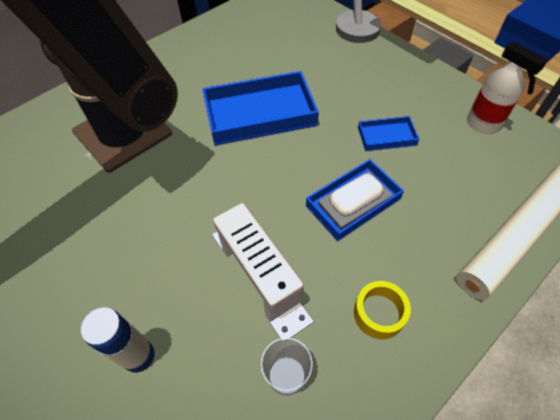

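The top view shows the middle tray with its mould at about (180,220), the bridge bar at (175,337), the can at (187,455), the tape at (93,286) and the cup at (100,375). The large tray is empty at (330,205) and the small one at (210,136). Next I measure the tray and bridge poses accurately from both views.

```bash
cat >> h.py <<'E'
def rect(p):
    (c,s,a)=cv2.minAreaRect((p[:,:2]*1000).astype(np.float32)); return np.round(c,1),np.round(s,1),round(a,1)
def poses(cams=('scene','top')):
    for n in cams:
        c=r.camera(n);W=world(c);I=cv2.cvtColor(c['image'],cv2.COLOR_RGB2HSV)
        X,Y,Z=W[...,0],W[...,1],W[...,2];ok=c['z_map']>0
        bar=ok&(abs(Z-.12)<.008)&(abs(X-.55)<.17)&(abs(Y)<.1)&(I[...,1]<80)
        blue=ok&(abs(I[...,0].astype(int)-112)<14)&(I[...,1]>150)&(Z>.026)&(Z<.045)&(abs(X-.555)<.12)&(Y<.41)&(Y>-.15)
        hump=ok&(I[...,1]<80)&(Z>.04)&(Z<.065)&(abs(X-.555)<.08)&(Y<.4)&(Y>-.15)&(I[...,2]>120)
        for k,m in (('bar',bar),('tray rim',blue),('hump',hump)):
            m=cv2.morphologyEx(m.astype(np.uint8),cv2.MORPH_OPEN,np.ones((2,2)))>0
            _,l,s,_=cv2.connectedComponentsWithStats(m.astype(np.uint8))
            if k!='tray rim' and len(s)>1: m=l==1+s[1:,4].argmax()
            if m.sum()>20: print(n,k,m.sum(),*rect(W[m]),'z',np.round(np.median(Z[m]),3))
E
python3 -c "
from h import *
poses();s=r.read_state();print(s['clock'],s['ee_pos'],np.round(s['tcp_rot'],3),s['gripper_width'],s['wrist_force'])"
```

```text
scene bar 3969 [633.  -24.3] [137.  519.4] 66.3 z 0.119
scene tray rim 725 [640.1  76. ] [184.5 645.9] 21.3 z 0.03
scene hump 1146 [668.7  58.7] [100.  601.7] 25.5 z 0.052
top bar 2787 [514.4   1.8] [100.9 343.8] 74.3 z 0.12
top tray rim 460 [524.3 211.5] [356.  174.8] 61.5 z 0.028
top hump 1128 [497.9 193.2] [317.9  96.6] 52.3 z 0.052
0.8 [ 0.1682129  -0.6537165   0.23137945] [[ 0.968  0.249 -0.   ]
 [ 0.249 -0.968 -0.   ]
 [-0.     0.    -1.   ]] 0.08522527607026029 [-0.49606165  0.02430823  0.57986042]
```

```bash
sed -i 's/(p\[:,:2\]\*1000).astype(np.float32)/np.ascontiguousarray(clean(p[:,:2])*1000,dtype=np.float32)/' h.py
cat >> h.py <<'E'
def clean(q):
    from scipy.spatial import cKDTree
    n=np.array([len(i) for i in cKDTree(q).query_ball_point(q,.008)])
    return q[n>=5]
E
python3 -c "
from h import *
poses()
c=r.camera('top');W=world(c);print(W[177,222],W[177,220],W[180,337])
print(W[170:185:5,215:230:5].round(3).tolist())
print(np.ascontiguousarray(W).flags['C_CONTIGUOUS'],c['k1'])"
```

```text
scene bar 3965 [665.2 -38.3] [137.3 449.2] 66.3 z 0.119
scene tray rim 736 [559.4 276.7] [191.1 113.4] 83.3 z 0.03
scene hump 1142 [564.4 275.6] [113.4  55. ] 81.1 z 0.052
top bar 2779 [512.7   2.6] [100.8 340. ] 74.4 z 0.12
top tray rim 444 [557.9 275.7] [188.  111.3] 83.0 z 0.029
top hump 1114 [560.1 274.8] [113.7  60. ] 82.1 z 0.052
[0.55713708 0.26815408 0.05284725] [0.55727501 0.27308725 0.05209221] [ 0.53852944 -0.00130508  0.12020415]
[[[0.574, 0.285, 0.052], [0.574, 0.273, 0.055], [0.573, 0.26, 0.058]], [[0.562, 0.285, 0.054], [0.562, 0.273, 0.052], [0.562, 0.261, 0.053]], [[0.55, 0.285, 0.053], [0.55, 0.273, 0.055], [0.55, 0.261, 0.049]]]
True -0.051974831789236606
```

Run:
```python
from h import *
for n in ['scene','top']:
    c=r.camera(n);W=world(c);d=r.trace(c,'bridge')[0]
    m=d['region']&(abs(W[...,2]-.12)<.006)&(c['z_map']>0)
    m=cv2.erode(m.astype(np.uint8),np.ones((3,3)))>0
    q=W[m][:,:2]; med=np.median(q,0)
    k=np.abs(q-med).max(1)<.14; q=q[k]
    print(n,len(q),rect(np.c_[q,q[:,0]]),np.percentile(q,[1,99],axis=0).round(3).tolist())
    foot=d['region']&(W[...,2]<.012)&(W[...,2]>.001); f=clean(W[foot][:,:2]); print('foot',len(f),np.round([f.min(0),f.max(0)],3).tolist())
    for t in r.place_of(c,'bridge')[:1]:
        v,u=np.round(t['point']).astype(int); print(t['score'],t['point'],W[v,u])
        # intersect ray with z=0
        C=-np.array(c['R']).T@c['t']; D=W[v,u]-C; print('z0',C+D*(-C[2]/D[2]))
```

```text
scene 3339 (array([550.9,  -1. ]), array([ 64.5, 204.2]), 81.2) [[0.454, -0.042], [0.651, 0.039]]
foot 943 [[0.406, -0.054], [0.693, 0.021]]
0.6 [277.5, 257.2] [ 0.59473113 -0.03449355  0.11838103]
z0 [ 0.55055627 -0.00658308  0.        ]
top 2285 (array([5.508e+02, 3.000e-01]), array([ 64.8, 201.8]), 81.1) [[0.453, -0.041], [0.649, 0.04]]
foot 549 [[0.41, -0.056], [0.696, 0.056]]
0.92 [184.9, 332.3] [0.52691379 0.0101763  0.12177746]
z0 [5.45701588e-01 2.63009556e-04 0.00000000e+00]
```

The bridge sits at (0.551, 0.000) with its sliding axis at 81.2°. The tray is at (0.5585, 0.276) with its axis at 83°. In bridge coordinates the tray is at x=-35 mm, y=+274 mm. I will nudge it sideways with both fingers first, then push its end.

```bash
python3 -m jog '.65 .65 .5 0 0 0;.65 .65 .5 0 0 0;.65 .65 .5 0 0 0;.65 .65 .5 0 0 0;.65 .65 .5 0 0 0;.65 .65 .5 0 0 0' 1
python3 -m jog '.6 .9 0 0 0 0;.6 .9 0 0 0 0;.6 .9 0 0 0 0;.6 .9 0 0 0 0;.6 .9 0 0 0 0;.6 .9 0 0 0 0'
python3 -m jog '.25 1 0 0 0 0;.25 1 0 0 0 0;.25 1 0 0 0 0;.25 1 0 0 0 0;.25 1 0 0 0 0;.25 1 0 0 0 0'
python3 -m jog '.05 .95 0 0 0 0;.05 .95 0 0 0 0;.05 .95 0 0 0 0;.05 .95 0 0 0 0;.05 .95 0 0 0 0;.05 .95 0 0 0 0'
python3 -m jog '-.15 .95 0 0 0 -.258;-.15 .95 0 0 0 -.258;-.15 .95 0 0 0 -.258;-.15 .95 0 0 0 -.258;-.15 .95 0 0 0 -.258;-.15 .95 0 0 0 -.258'
```

```text
clock: 1.75
ee_pos: [0.3028, -0.5213, 0.3377]
tcp_rot: [[0.967, 0.255, 0.006], [0.255, -0.967, -0.007], [0.003, 0.008, -1.0]]
wrist_force: [-0.3, 0.2, 1.2]
gripper_width: 0.085
grip_force: 0.0
clock: 2.25
ee_pos: [0.4204, -0.3395, 0.3314]
tcp_rot: [[0.967, 0.254, 0.001], [0.254, -0.967, 0.002], [0.002, -0.001, -1.0]]
wrist_force: [0.4, -0.8, 0.6]
gripper_width: 0.085
grip_force: 0.0
clock: 2.75
ee_pos: [0.469, -0.1388, 0.3314]
tcp_rot: [[0.967, 0.255, 0.001], [0.255, -0.967, 0.002], [0.002, -0.002, -1.0]]
wrist_force: [-0.5, 0.1, -0.0]
gripper_width: 0.0855
grip_force: 0.0
clock: 3.25
ee_pos: [0.4782, 0.0491, 0.3312]
tcp_rot: [[0.967, 0.254, 0.0], [0.254, -0.967, 0.001], [0.0, -0.001, -1.0]]
wrist_force: [-0.2, 0.0, 0.7]
gripper_width: 0.0852
grip_force: 0.0
clock: 3.75
ee_pos: [0.4473, 0.2403, 0.3311]
tcp_rot: [[0.989, -0.147, -0.001], [-0.147, -0.989, 0.002], [-0.001, -0.002, -1.0]]
wrist_force: [-0.7, -1.0, 0.3]
gripper_width: 0.0853
grip_force: 0.0
```

```bash
python3 -m jog '.04 .255 -1 0 0 0;.04 .255 -1 0 0 0;.04 .255 -1 0 0 0;.04 .255 -1 0 0 0;.04 .255 -1 0 0 0;.04 .255 -1 0 0 0;.04 .255 -1 0 0 0'
python3 -m jog '0 0 -.3 0 0 0;0 0 -.5 0 0 0;0 0 -.55 0 0 0;0 0 -.58 0 0 0;0 0 -.615 0 0 0;0 0 -.615 0 0 0;0 0 -.615 0 0 0'
python3 - <<'E'
from h import *
s=r.read_state();c=r.camera('scene');save(c,'s2.png')
E
```

```text
clock: 4.33
ee_pos: [0.4553, 0.2855, 0.1288]
tcp_rot: [[0.988, -0.153, -0.006], [-0.153, -0.988, -0.003], [-0.005, 0.004, -1.0]]
wrist_force: [-0.6, 0.3, 0.2]
gripper_width: 0.0857
grip_force: 0.0
clock: 4.92
ee_pos: [0.4588, 0.2879, 0.0113]
tcp_rot: [[0.988, -0.153, 0.005], [-0.153, -0.988, 0.002], [0.005, -0.003, -1.0]]
wrist_force: [-0.1, 0.0, 0.9]
gripper_width: 0.085
grip_force: 0.0
```

View pics/s2.png

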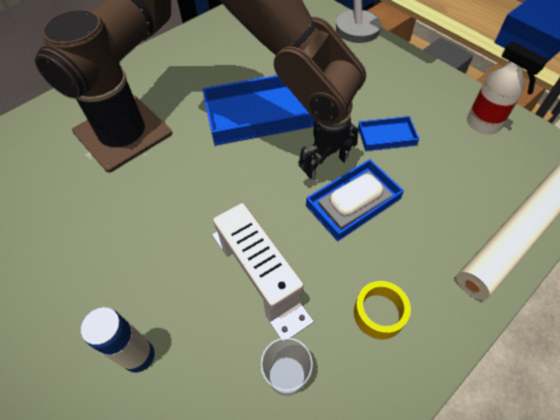

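The gripper stands beside the tray's near long side, about 30 mm off the wall at (200,320), with the fingers low and clear. Now the slow sideways push.

```bash
python3 -m jog '.05 -.008 0 0 0 0;.1 -.015 0 0 0 0;.12 -.019 0 0 0 0;.14 -.022 0 0 0 0;.16 -.025 0 0 0 0;.18 -.028 0 0 0 0;.2 -.031 0 0 0 0;.22 -.034 0 0 0 0;.24 -.037 0 0 0 0;.255 -.04 0 0 0 0;.27 -.042 0 0 0 0;.285 -.044 0 0 0 0;.3 -.047 0 0 0 0;.3 -.047 0 0 0 0;.3 -.047 0 0 0 0'
cat >> h.py <<'E'
def tray(cams=('scene','top')):
    o=np.array([.551,0]);a=np.radians(81.2);yb=np.array([np.cos(a),np.sin(a)]);xb=np.array([yb[1],-yb[0]])
    for n in cams:
        c=r.camera(n);W=world(c);I=cv2.cvtColor(c['image'],cv2.COLOR_RGB2HSV);Z=W[...,2]
        B=np.dstack([(W[...,:2]-o)@xb,(W[...,:2]-o)@yb])
        m=(c['z_map']>0)&(abs(I[...,0].astype(int)-112)<14)&(I[...,1]>150)&(Z>.026)&(Z<.045)&(abs(B[...,0])<.13)&(B[...,1]<.41)&(B[...,1]>-.16)
        q=clean(B[m]);print(n,m.sum(),'tray in bridge mm',*rect(np.c_[q,q[:,0]]),'x',np.percentile(q[:,0],[1,99]).round(3),'y',np.percentile(q[:,1],[1,99]).round(3))
    s=r.read_state();p=np.array(s['ee_pos'][:2])-o
    print('tcp in bridge',np.round([p@xb,p@yb],4),'force',np.round(s['wrist_force'],1))
E
python3 -c "
from h import *
tray()"
```

```text
clock: 6.22
ee_pos: [0.5171, 0.2778, 0.0085]
tcp_rot: [[0.988, -0.153, 0.002], [-0.153, -0.988, 0.0], [0.002, -0.0, -1.0]]
wrist_force: [0.1, 0.6, -0.3]
gripper_width: 0.085
grip_force: 0.1
scene 785 tray in bridge mm [ -8.5 272.2] [119.4 189.9] 0.1 x [-0.064  0.051] y [0.178 0.367]
top 323 tray in bridge mm [ -5.6 271.9] [188.1 112.7] 89.8 x [-0.061  0.051] y [0.178 0.366]
tcp in bridge [-0.0761  0.2695] force [-0.7  0.3 -1.7]
```

Tray is now straight with the bridge, about 6 mm short laterally. I push 6 mm more, then back off and rise.

```bash
python3 -m jog '.015 -.002 0 0 0 0;.03 -.004 0 0 0 0;.033 -.005 0 0 0 0;.033 -.005 0 0 0 0;-.02 .003 0 0 0 0;-.1 .015 0 0 0 0;-.15 .02 0 0 0 0;-.15 .02 .3 0 0 0;-.15 .02 .6 0 0 0;-.15 .02 .8 0 0 0;-.15 .02 .8 0 0 0;-.15 .02 .8 0 0 0'
python3 -c "
from h import *
tray()"
```

```text
clock: 7.32
ee_pos: [0.4907, 0.2839, 0.1781]
tcp_rot: [[0.988, -0.152, 0.017], [-0.152, -0.988, 0.006], [0.016, -0.008, -1.0]]
wrist_force: [0.2, 0.7, 1.1]
gripper_width: 0.0854
grip_force: 0.0
scene 774 tray in bridge mm [ -0.9 273. ] [191.3 115.9] 89.9 x [-0.057  0.057] y [0.178 0.367]
top 389 tray in bridge mm [  0.5 272.4] [188.6 113.2] 90.0 x [-0.056  0.057] y [0.178 0.365]
tcp in bridge [-0.1063  0.2693] force [-0.6  0.1 -0.5]
```

```bash
python3 -m jog '.1 .1 .1 0 0 .08;.2 .2 .1 0 0 .16;.3 .3 .1 0 0 .24;.4 .4 .1 0 0 .32;.5 .5 .1 0 0 .4;.624 .563 .1 0 0 .48;.624 .563 .1 0 0 .56;.624 .563 .1 0 0 .64;.624 .563 .1 0 0 .72;.624 .563 .1 0 0 .8;.624 .563 .1 0 0 .88;.624 .563 .1 0 0 .96;.624 .563 .1 0 0 1;.624 .563 .1 0 0 1;.624 .563 .1 0 0 1;.624 .563 .1 0 0 1'
python3 -c "
from h import *
tray(('top',))"
```

```text
clock: 8.75
ee_pos: [0.6103, 0.3942, 0.1865]
tcp_rot: [[0.154, 0.988, -0.002], [0.988, -0.154, -0.001], [-0.001, -0.002, -1.0]]
wrist_force: [0.4, -0.3, 0.5]
gripper_width: 0.0853
grip_force: 0.0
top 523 tray in bridge mm [1.000e-01 2.721e+02] [113.1 188.3] 0.3 x [-0.056  0.056] y [0.178 0.365]
tcp in bridge [-0.0015  0.3988] force [-1.2 -0.3 -0.1]
```

```bash
python3 -m jog '.007 0 -.2 0 0 0;.007 0 -.4 0 0 0;.007 0 -.6 0 0 0;.007 0 -.75 0 0 0;.007 0 -.85 0 0 0;.007 0 -.89 0 0 0;.007 0 -.89 0 0 0;.007 0 -.89 0 0 0'
python3 -m jog '-.008 -.05 0 0 0 0;-.014 -.09 0 0 0 0;-.02 -.13 0 0 0 0;-.026 -.17 0 0 0 0;-.033 -.21 0 0 0 0;-.039 -.25 0 0 0 0;-.045 -.29 0 0 0 0;-.051 -.33 0 0 0 0;-.057 -.37 0 0 0 0;-.064 -.41 0 0 0 0;-.07 -.45 0 0 0 0;-.076 -.49 0 0 0 0;-.083 -.53 0 0 0 0;-.088 -.57 0 0 0 0;-.094 -.61 0 0 0 0;-.101 -.65 0 0 0 0;-.107 -.69 0 0 0 0;-.107 -.69 0 0 0 0;-.107 -.69 0 0 0 0'
python3 -c "
from h import *
tray()"
```

```text
clock: 9.47
ee_pos: [0.613, 0.3948, 0.0111]
tcp_rot: [[0.153, 0.988, 0.001], [0.988, -0.153, 0.0], [0.001, 0.001, -1.0]]
wrist_force: [0.5, 0.3, 1.5]
gripper_width: 0.0854
grip_force: 0.0
clock: 11.05
ee_pos: [0.5901, 0.255, 0.0094]
tcp_rot: [[0.153, 0.988, -0.003], [0.988, -0.153, -0.002], [-0.002, -0.002, -1.0]]
wrist_force: [-0.5, 0.0, 0.1]
gripper_width: 0.0853
grip_force: 0.0
scene 789 tray in bridge mm [ -2.  153.6] [193.1 115.3] 90.0 x [-0.059  0.055] y [0.058 0.246]
top 351 tray in bridge mm [ -1.3 141.7] [113.3 169.2] 0.1 x [-0.058  0.055] y [0.057 0.22 ]
tcp in bridge [-0.0003  0.2588] force [ 0.2 -0.2 -0.7]
```

```bash
python3 -m jog '-.006 -.04 0 0 0 0;-.012 -.08 0 0 0 0;-.019 -.12 0 0 0 0;-.025 -.16 0 0 0 0;-.031 -.2 0 0 0 0;-.037 -.24 0 0 0 0;-.043 -.28 0 0 0 0;-.05 -.32 0 0 0 0;-.056 -.36 0 0 0 0;-.062 -.4 0 0 0 0;-.07 -.45 0 0 0 0;-.07 -.45 0 0 0 0;-.07 -.45 0 0 0 0'
python3 -c "
from h import *
tray();save(r.camera('scene'),'s3.png')"
```

```text
clock: 12.23
ee_pos: [0.5771, 0.1655, 0.0105]
tcp_rot: [[0.154, 0.988, 0.0], [0.988, -0.154, -0.001], [-0.001, 0.0, -1.0]]
wrist_force: [0.2, 0.1, -0.6]
gripper_width: 0.0853
grip_force: 0.0
scene 603 tray in bridge mm [-1.8 59.9] [115.4 189.8] 0.3 x [-0.058  0.055] y [-0.035  0.154]
top 127 tray in bridge mm [-1.  75.7] [113.1  81.4] 0.7 x [-0.057  0.056] y [0.036 0.116]
tcp in bridge [0.0005 0.1683] force [ 0.1  0.9 -0.4]
```

View pics/s3.png

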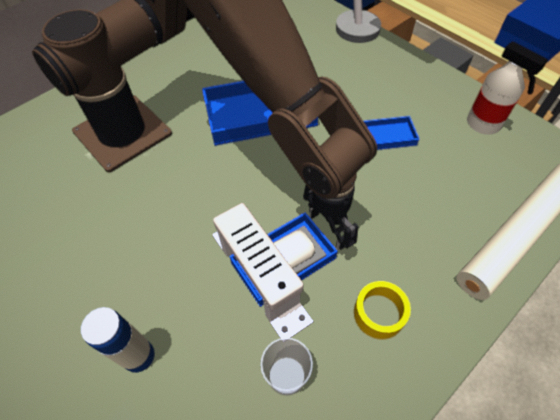

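The tray is entering the gap between the posts around (260,290), straight, with the gripper clear of the bar. I push the last stretch slowly, leaving about 5 mm to check.

```bash
python3 -m jog '-.006 -.04 0 0 0 0;-.012 -.08 0 0 0 0;-.019 -.12 0 0 0 0;-.025 -.16 0 0 0 0;-.031 -.2 0 0 0 0;-.036 -.23 0 0 0 0;-.039 -.25 0 0 0 0;-.042 -.27 0 0 0 0;-.042 -.27 0 0 0 0;-.042 -.27 0 0 0 0;-.042 -.27 0 0 0 0'
python3 -c "
from h import *
tray()"
```

```text
clock: 13.3
ee_pos: [0.568, 0.112, 0.0098]
tcp_rot: [[0.153, 0.988, -0.001], [0.988, -0.153, -0.001], [-0.001, -0.001, -1.0]]
wrist_force: [0.3, 0.2, 0.0]
gripper_width: 0.0855
grip_force: 0.0
scene 631 tray in bridge mm [-1.7  8.7] [191.9 114.8] 90.0 x [-0.058  0.055] y [-0.087  0.102]
top 170 tray in bridge mm [ -1.1 -17.9] [137.2 112.5] 89.7 x [-0.057  0.055] y [-0.086  0.049]
tcp in bridge [-0.0002  0.1137] force [-0.6 -0.2  0.2]
```

```bash
python3 -m jog '-.002 -.015 0 0 0 0;-.005 -.03 0 0 0 0;-.006 -.037 0 0 0 0;-.006 -.037 0 0 0 0;-.006 -.037 0 0 0 0;.01 .05 0 0 0 0;.03 .2 0 0 0 0;.06 .4 0 0 0 0;.08 .5 0 0 0 0;.08 .5 .3 0 0 0;.08 .5 .6 0 0 0;.08 .8 .9 0 0 0;.08 .8 .9 0 0 0;.08 .8 .9 0 0 0;.08 .8 .9 0 0 0'
python3 - <<'E'
from h import *
tray()
for n in ['scene','top']:
    c=r.camera(n);W=world(c);save(c,n+'_end.png')
    for k in ['can','tape','cup','mould']:
        d=r.trace(c,k)[0];print(n,k,np.median(W[d['region']],0).round(3))
E
```

```text
clock: 14.65
ee_pos: [0.5882, 0.2761, 0.1994]
tcp_rot: [[0.15, 0.989, 0.014], [0.989, -0.15, 0.005], [0.007, 0.013, -1.0]]
wrist_force: [0.3, -0.5, 1.7]
gripper_width: 0.0853
grip_force: 0.0
scene 636 tray in bridge mm [-2.2  0.8] [115.7 189.5] 0.0 x [-0.058  0.056] y [-0.094  0.095]
top 333 tray in bridge mm [-0.8  0.7] [188.1 113.6] 90.0 x [-0.057  0.055] y [-0.093  0.095]
tcp in bridge [-0.0079  0.2751] force [ 0.3 -0.5 -0.2]
scene can [ 0.54  -0.267  0.16 ]
scene tape [0.771 0.114 0.045]
scene cup [ 0.722 -0.084  0.034]
scene mould [ 0.556 -0.044  0.023]
top can [ 0.515 -0.255  0.178]
top tape [0.771 0.118 0.046]
top cup [ 0.746 -0.098  0.051]
top mould [0.554 0.045 0.026]
```

View pics/top_end.png

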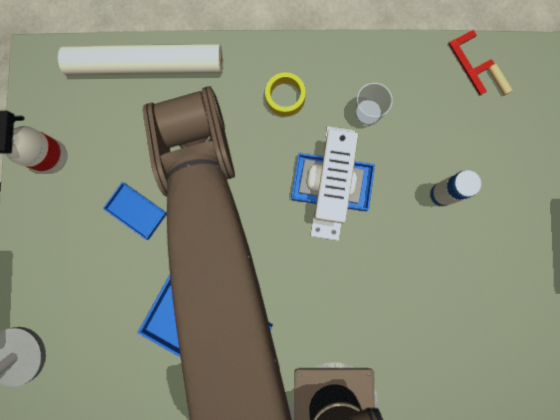

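The tray at (183,333) shows the same length on both sides of the bar. The mould is in it, the bystanders haven't moved, and the arm is clear.

```bash
python3 -c "
from workcell import r
print(r.close_job())"
```

```text
the job is handed in; nothing more can be done
None
```

The job is handed in, with no verdict returned: the tray measured about 1 mm off centre along the slide, 1–2 mm off sideways and straight within 0.3°, with the mould in it, the bystanders where they began and the arm clear.

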